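# Clear, load and stroke the barrel press

### The job

Lift the metal hood off the press's sloping nest by the fin on its roof and hang it astride the raised flat bar, level, lengthwise along it and about at its middle. Then take the black lens barrel that lies in the grey cradle and lay it in the nest with its lower end up to the stop lip, let go of it, push the spring pedal in front of the nest fully down to its stop, hold it there for about a second and let it come back up. Leave the barrel in the nest and the hood on the bar, and leave the other things on the bench where they are.

Things in the scene. Friction and masses are not known exactly. Their poses are not given: they have to be found in the camera images.
- nest: Sloping aluminium V nest of the green press. Origin (140 mm above bench): centre of a seated barrel. x: nest axis, rising 25 degrees (0.43 rad) away from the pedal; y level across; z square to the slope, up. V rails 110 mm long, 41 mm wide, upper edges at z = -14 mm. Stop lip at the lower end: inner face at x = -56 mm, up to z = -4 mm.
- press: Green bench press, fixed; origin on the bench below the nest's origin, x level from pedal to column, z up. A 14 mm ram hangs at x = 28 mm, parked 232 mm above the bench; the head (80 mm wide) overhangs from x = 15 mm back, from 240 mm up; the column starts at x = 92 mm. So come to the nest with the tool tilted square to its slope, leaning over the pedal.
- hood: Aluminium inverted-U hood 90 mm long (x), 58 mm wide (y), 0.16 kg; side walls 4 mm thick, 50 mm apart, hanging 48 mm below the roof. Origin: middle of the underside of the 4 mm roof; z up. Fin to grip on the roof: 50 mm long (x), 10 mm thick (y), z = 4 to 44 mm. Starts over the empty nest, sloping with it, axes parallel to the nest's.
- bar_top (a point): Middle of the top face of the raised hanging bar, 190 mm above the bench; bar 24 mm wide, 16 mm thick, along this frame's x, z up. Posts 95 mm either side of the middle (174 mm clear between them), foot 240 by 80 mm. Stands left or right of the press. A well hung hood has its origin here, x along the bar.
- barrel: Black lens barrel, 44 mm diameter, 110 mm long, 0.22 kg; origin at its centre, x along its axis (may be rolled to any angle; either end may go first). Starts lying level in the cradle, axis 60 mm above the bench. Two spares like it stand on end at the back: not to be used.
- cradle: Grey feed cradle, fixed, on the other side of the press from the bar: foot 120 by 70 by 12 mm, low V 90 mm long (x) and 41 mm wide that carries the barrel with its axis 60 mm above the bench; origin under its centre.
- pedal_pad (a point): Point on top of the pedal's black rubber pad (54 mm long, 64 mm wide), 75 mm from the hinge: where to push. It moves with the pedal; z square to the pad. At rest the pedal slopes 0.40 rad up from its hinge towards the robot; this point is 66 mm above the bench at rest, about 41 mm at the stop.
- pedal (a joint): Angle of the spring pedal: 0 at rest (up), 0.35 rad at its stop. It springs back by itself; about 10 N on the pad holds it at the stop. It drives the ram down to just above the barrel.
- pedal_hinge (a point): Hinge of the pedal, level axis across the press (along the nest's y), 30 mm above the bench.
- bowl0: Bystander: blue bowl of brass eyelets, 104 mm across, 52 mm high.
- bowl1: Bystander: blue bowl of black rings, 104 mm across, 52 mm high.
- spare0: Bystander: spare barrel standing on end, 110 mm high.
- spare1: Bystander: spare barrel standing on end, 110 mm high.
- driver: Bystander: screwdriver 170 mm long, lying.
- brush: Bystander: brush 170 mm long, lying.
There are look-alikes about, which are no part of the job. There is more than one size of the hood; the job needs the smallest.

How it is judged:
By the outcome, as a careful person would: the job done as asked, in the order asked, and still so for the second after the job is handed in, with the robot touching nothing.
It also fails if it takes over 72 s, if anything falls off the work surface, if the arm or the gripper's body presses on something with over 40 N, if the wrist force passes 120 N, or if a joint passes its speed limit or range.

### The arm

A 6-joint arm with a two-finger parallel gripper is mounted at the origin on the work surface. World frame = base frame: x ahead of the robot, y to its left, z up, the work surface at z = 0. Lengths are in m, angles in rad, forces in N, time in s.
With the tool pointing down it reaches from about 0.35 to 0.975 m from the base axis. Payload 7.1 kg.
Tool frame: the origin (TCP) lies midway between the tips of the shut fingers; the grasp point (between the pads) lies 19 mm behind it; z points along the fingers, y is the line along which they close (so a half turn about z gives the same grasp; the last joint's range is limited). The gripper opens to 88 mm and grips with 3 to 60 N. Pads are 20 mm wide; open, the fingers measure 115 mm over their backs; the gripper's body (75 mm by 178 mm) begins 61 mm behind the grasp point.
Start: joints at [-1.338, 0.423, 1.63, -0, 1.089, -0.019], TCP at [0.156, -0.605, 0.223] pointing down, gripper open.
Joint ranges: [-3, 3], [-0.9, 2.11], [0.09, 2.58], [-1.31, 4.45], [0.11, 2.69], [-2.54, 2.54]. Speed limits (rad/s): [2.39, 2.39, 3.01, 3.14, 3.14, 3.14].

### API

Orientations are given as a rotation vector (axis times angle).
In Python, from bench import r gives the robot as it stands.
- The arm moves only by the tool play_rows, never from a script. Its arguments are lists of equal length, an entry for each row: "translation": the shift along the tool's x, y, z each as a share of 200 mm, from -1 to 1, a list of three; "delta_rot": the turn, a rotation vector about the tool's x, y, z each as a share of pi/2 rad, from -1 to 1, a list of three; "gripper": the opening, from 0 (shut) to 1 (fully open). A call has 1 to 10 rows; each row is the pose to reach, as a shift and turn from the pose commanded when the call began, along the tool's axes at that moment; what a row does not reach only later rows make up. A row lasts 1/8 s, in which the tool goes at most 62.5 mm and 10.7 degrees, less where a joint would pass 70% of its speed; a pose out of reach is approached as far as the arm can. A call with a number of a shift or a turn outside -1 to 1 is refused whole. A call with a gripper value outside its range is refused whole. The fingers move at their own pace and stop on an object; "squeeze" is the grip in N (left out, the last holds). Time passes only in rows, so rows that repeat a pose let the fingers close. It gives the time, the measured TCP pose, the force, the opening and the grip force at its end, in the units of the state.
- r.state(): the state, without advancing time (a new reading comes with each control period).
- r.camera(name): name is "scene" or "top" or "wrist"; returns the picture (420x560x3 uint8, blue, green, red); there is no depth.
- r.calibration(name): a dict with "intrinsics" (3x3 intrinsics, pixels), "extrinsics" (4x4, takes a point from camera to world coordinates); the wrist camera has in their place "hand_eye" (4x4, takes a point from camera to tool coordinates, whose origin is the TCP and whose axes are the flange's). Camera axes: x right, y up, looking along -z (the intrinsics and any distortion apply to the point x, -y, -z); pixel columns grow to the right and rows downward; lengths in m; the calibration is good to about 2 mm. A picture is of the moment at which its call begins: read the wrist's pose just before it. calibration takes no time and is no camera call.
- r.finish_job(): hands the job in; it is judged then, once.
The state is a dict: "time": time; "qpos": joint angles; "joint_velocities": joint speeds; "effort": joint torques, N m; "ee_pos": TCP position; "tool_rot": TCP orientation; "contact_force": force on the tool from outside, world axes, zero at the start; "torque": the same for the moment, N m; "finger_gap": finger opening in m; "grip_force": force on a finger pad.
Only numpy, scipy, OpenCV 4.12 (cv2) and the standard library are available. Lean on these libraries where they do the work, as an engineer would, in place of code of your own. Each camera call takes 0.05 s, during which the arm holds its last target. There are 200 camera calls.

## Working session

There is one attempt and no reset: what is moved stays moved. The work goes in short steps, Python scripts to look and compute and a tool call to move; the robot and the scene stay as the last step left them, time stands still between calls to the robot, and variables do not carry over. Pictures are saved under pics/ and viewed, at most 10 in all, crops included, and the job is handed in when it is done.

Besides the shell and the picture viewer there is one more tool, called after "Emit:" by a JSON object that holds its "name" and its "arguments". play_rows: Moves the arm, as the interface text tells. Its arguments: {"type":"object","properties":{"translation":{"type":"array","items":{"type":"array","items":{"type":"number","minimum":-1,"maximum":1}}},"delta_rot":{"type":"array","items":{"type":"array","items":{"type":"number","minimum":-1,"maximum":1}}},"gripper":{"type":"array","items":{"type":"number"}},"squeeze":{"type":"number"}},"required":["translation","delta_rot","gripper"]}

```bash
mkdir -p pics; ls
python3 - <<'E'
from bench import r
import cv2,numpy as np
np.set_printoptions(precision=4,suppress=True)
s=r.state();print({k:np.round(v,4) for k,v in s.items()})
for n in("scene","top"):
    cv2.imwrite(f"pics/{n}0.png",r.camera(n)); print(n,r.calibration(n))
print(r.calibration("wrist"))
E
```

```text
pics
{'time': np.float64(0.0), 'qpos': array([-1.338 ,  0.4239,  1.6307,  0.    ,  1.0886, -0.019 ]), 'joint_velocities': array([ 0.0001, -0.0004, -0.0002,  0.0011,  0.0011,  0.0009]), 'effort': array([ -0.0028, -54.4627, -27.3661,   0.0643,   0.0228,  -0.0001]), 'ee_pos': array([ 0.1556, -0.6048,  0.2219]), 'tool_rot': array([-3.1152, -0.3943,  0.0002]), 'contact_force': array([-0.3048,  0.7624, -0.7395]), 'torque': array([-0.0278,  0.0403,  0.0442]), 'grip_force': np.float64(0.0), 'finger_gap': np.float64(0.0876)}
scene {'intrinsics': array([[412.7485,   0.    , 282.6464],
       [  0.    , 412.7485, 211.9793],
       [  0.    ,   0.    ,   1.    ]]), 'extrinsics': array([[ 0.8237, -0.464 ,  0.326 ,  0.7909],
       [ 0.5669,  0.6853, -0.4571, -0.4203],
       [-0.0113,  0.5613,  0.8275,  0.9046],
       [ 0.    ,  0.    ,  0.    ,  1.    ]])}
top {'intrinsics': array([[480.7391,   0.    , 275.3043],
       [  0.    , 480.7391, 206.6856],
       [  0.    ,   0.    ,   1.    ]]), 'extrinsics': array([[-0.0049,  0.9895, -0.1444,  0.3204],
       [-0.9999, -0.0072, -0.0153, -0.002 ],
       [-0.0161,  0.1443,  0.9894,  1.3219],
       [ 0.    ,  0.    ,  0.    ,  1.    ]])}
{'intrinsics': array([[339.3843,   0.    , 277.6681],
       [  0.    , 339.3843, 207.7508],
       [  0.    ,   0.    ,   1.    ]]), 'hand_eye': array([[ 0.0003,  0.9617,  0.2741,  0.0748],
       [ 1.    , -0.0001, -0.0009, -0.0005],
       [-0.0008,  0.2741, -0.9617, -0.1621],
       [ 0.    ,  0.    ,  0.    ,  1.    ]])}
```

View pics/scene0.png

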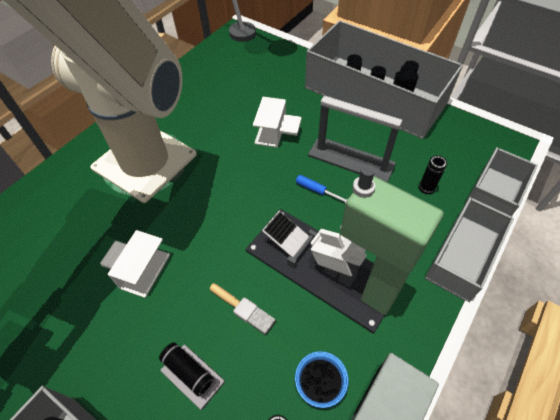

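View pics/top0.png

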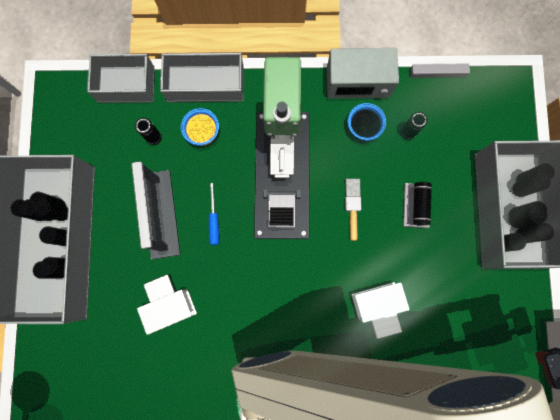

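The scene picture shows the hood over the nest at (340,250), the pedal at (287,235), the bar at (362,110) and the barrel in the cradle at (188,368).

What could be mistaken, by top-view pixel:
- **Hoods:** one on the nest (282,157), one at left (165,305), one at right (380,303).
- **Barrels:** one in the cradle (422,203), spares at (147,130) and (418,122), others in the side bins.

I choose the hood on the nest and the barrel in the cradle, and will check both in a close crop.

```bash
cat > h.py <<'E'
from bench import r
import cv2,numpy as np
from scipy.spatial.transform import Rotation as R
np.set_printoptions(precision=4,suppress=True)
def cam(n,pose=None):
    c=r.calibration(n);K=c["intrinsics"]
    if n=="wrist":
        T=np.eye(4);T[:3,:3]=R.from_rotvec(pose[1]).as_matrix();T[:3,3]=pose[0]
        E=T@c["hand_eye"]
    else:E=c["extrinsics"]
    return K,np.array(E)
def ray(n,px,pose=None):
    K,E=cam(n,pose);u,v=px
    d=np.array([(u-K[0,2])/K[0,0],-(v-K[1,2])/K[1,1],-1.])
    return E[:3,3],E[:3,:3]@d
def atz(n,px,z,pose=None):
    o,d=ray(n,px,pose);return o+d*(z-o[2])/d[2]
def proj(n,P,pose=None):
    K,E=cam(n,pose);p=(np.atleast_2d(P)-E[:3,3])@E[:3,:3]
    return np.c_[K[0,2]+K[0,0]*p[:,0]/-p[:,2],K[1,2]+K[1,1]*p[:,1]/p[:,2]]
def mosaic(fn,items):
    cv2.imwrite(fn,np.vstack([np.hstack([cv2.resize(im[y:y+h,x:x+w],(W,H),interpolation=cv2.INTER_CUBIC) for im,x,y,w,h,W,H in row]) for row in items]))
E
python3 - <<'E'
from h import *
t=cv2.imread("pics/top0.png");s=cv2.imread("pics/scene0.png")
mosaic("pics/m1.png",[[(t,245,100,75,150,300,600),(t,125,150,60,120,250,600-100+0) if 0 else (t,120,150,62,120,250,600)if 0 else (t,120,150,62,120,310,600)]])
mosaic("pics/m2.png",[[(s,240,160,200,170,800,600)]])
E
```

```text
(no output)
```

View pics/m1.png

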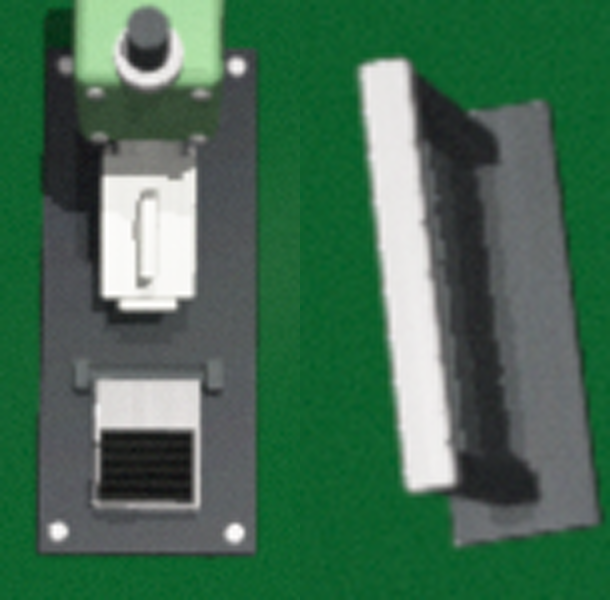

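View pics/m2.png

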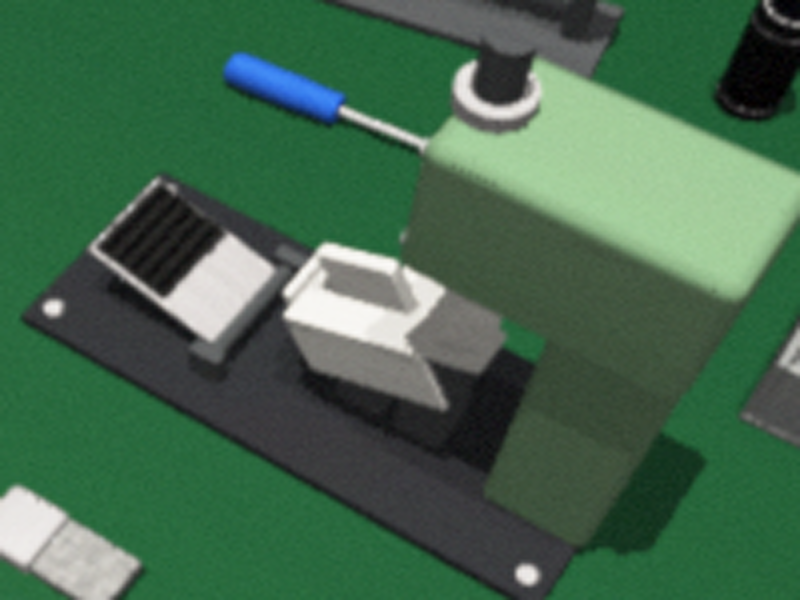

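The close crops show the hood on the nest with its roof corners at top px (270,174), (294,174), (271,143) and (294,144). Its fin is upright and the lip shows below it. The bar's top face has corners at top px (132,163), (142,162), (151,247) and (142,248). Next I fit the poses to these.

Run:
```python
from h import *
from scipy.optimize import least_squares as LS
C=np.array([[-45,-29,4],[45,-29,4],[-45,29,4],[45,29,4]])/1e3
S=np.array([[311.25,248.4],[343,257.2],[321.25,228.9],[351.25,240.8]])
T=np.array([[294,174.5],[294,144.5],[270.25,174.5],[270.75,143]])
def pts(p,C): return C@(R.from_euler("ZY",[p[3],-p[4]]).as_matrix()).T+p[:3]
f=lambda p:np.r_[(proj("scene",pts(p,C))-S).ravel(),(proj("top",pts(p,C))-T).ravel()]
for fix in(0,1):
    g=(lambda q:f(np.r_[q,.4363])) if fix else f
    s=LS(g,[.5,0,.13,0]+([] if fix else [.43]));print("hood",s.x,np.round(s.fun,1))
print("bar",[atz("top",q,.19)[:2] for q in[(132,163.2),(141.6,162),(151.4,247.4),(141.6,248)]])
print("screws",[atz("top",q,.01)[:2] for q in[(259.25,232.75),(303.75,233.25),(261.25,116.5),(304.25,116.5)]])
print("hinge",[atz("top",q,.03)[:2] for q in[(265.5,193.75),(298.75,193.75)]])
print("padfront",[atz("top",q,.075)[:2] for q in[(268,227),(295,227)]])
t=cv2.imread("pics/top0.png");s=cv2.imread("pics/scene0.png")
mosaic("pics/m3.png",[[(t,390,165,60,75,400,500),(s,145,330,100,80,400,500)]])
```

```text
hood [ 0.6195 -0.0004  0.1225 -0.0178  0.5048] [-3.5  0.7 -2.5  1.   0.7  1.9  3.5 -2.5 -1.2  1.6 -0.7 -2.7  0.1  1.4
 -0.4 -1.4]
hood [ 0.6192 -0.0003  0.1222 -0.0076] [-4.   0.  -1.8  1.9  0.   1.   3.8 -1.7 -1.1  1.8 -0.9 -3.   0.1  1.8
 -0.6 -1.5]
bar [array([0.5946, 0.3622]), array([0.5974, 0.339 ]), array([0.3906, 0.3084]), array([0.3893, 0.3316])]
screws [array([0.44  , 0.0625]), array([ 0.4379, -0.0592]), array([0.7707, 0.0568]), array([ 0.7694, -0.0651])]
hinge [array([0.5448, 0.0445]), array([ 0.5441, -0.0462])]
padfront [array([0.449 , 0.0365]), array([ 0.4485, -0.0338])]
```

View pics/m3.png

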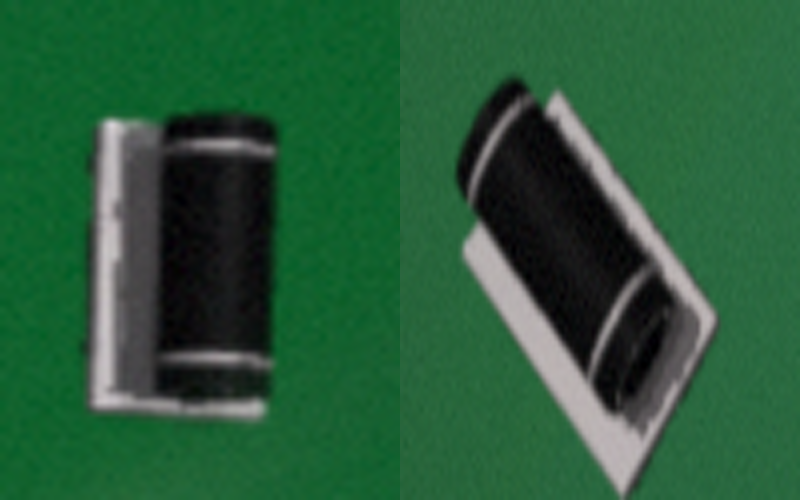

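The barrel in the left panel spans top px (414–432, 182–226), tilted slightly, and the white-ringed black barrel sits in the grey cradle as described. First move: a pre-grasp over the hood.

```bash
cat >> h.py <<'E'
A=np.radians(25)
def slopeR(yaw,a=A):  # tool axes: z into slope, y = nest y, x towards robot
    N=R.from_euler("ZY",[yaw,-a]).as_matrix()   # nest axes as columns
    return np.c_[-N[:,0],N[:,1],-N[:,2]],N
def go(tcp,Rt):
    s=r.state();p=np.array(s["ee_pos"]);M=R.from_rotvec(s["tool_rot"]).as_matrix()
    t=M.T@(np.array(tcp)-p);w=R.from_matrix(M.T@Rt).as_rotvec()
    print("tcp",np.array(tcp),"trans",np.round(t/.2,4),"rot",np.round(w/(np.pi/2),4),"mm",np.round(t*1e3,1),"deg",np.round(np.degrees(w),1))
E
python3 - <<'E'
from h import *
Rt,N=slopeR(-.0175)
h=np.array([.6195,-.0015,.1235])
g=h+N[:,2]*.128; tcp=g-N[:,2]*.019
go(tcp,Rt); 
m=R.from_rotvec(r.state()["tool_rot"]).as_matrix();print(m)
b=[atz("top",q,.06)[:2] for q in[(423.2,182.2),(421.9,225.7)]];print("barrel",b)
E
```

```text
tcp [ 0.5734 -0.0007  0.2223] trans [ 2.7757 -2.4048  0.0019] rot [-0.3967 -0.055  -1.7886] mm [ 555.1 -481.     0.4] deg [ -35.7   -5.  -161. ]
[[ 0.9685  0.2491 -0.0003]
 [ 0.2491 -0.9685  0.0014]
 [ 0.     -0.0014 -1.    ]]
barrel [array([ 0.5675, -0.3763]), array([ 0.4513, -0.3671])]
```

Emit:
{"name": "play_rows", "arguments": {"translation": [[1,-1,-0.5],[1,-1,-0.5],[1,-1,-0.5],[1,-1,-0.5],[1,-1,-0.5],[1,-1,-0.5],[1,-1,-0.5],[1,-1,-0.5]], "delta_rot": [[0,0,-0.9],[0,0,-0.9],[0,0,-0.9],[0,0,-0.9],[0,0,-0.9],[0,0,-0.9],[0,0,-0.9],[0,0,-0.9]], "gripper": [1,1,1,1,1,1,1,1]}}

```text
time: 1.1
ee_pos: [0.2996, -0.3614, 0.3225]
tool_rot: [-2.108, -2.329, 0.0]
contact_force: [-0.0, -0.2, 0.1]
finger_gap: 0.0878
grip_force: 0.0
```

Run:
```python
from h import *
Rt,N=slopeR(-.0175)
h=np.array([.6195,-.0015,.1235])
go(h+N[:,2]*.109,Rt); go(h+N[:,2]*.18,Rt); s=r.state();print(s["ee_pos"],s["qpos"])
print(R.from_rotvec(s["tool_rot"]).as_matrix())
```

```text
tcp [ 0.5734 -0.0007  0.2223] trans [1.6581 1.5419 0.5011] rot [-0.2017 -0.227  -0.9096] mm [331.6 308.4 100.2] deg [-18.2 -20.4 -81.9]
tcp [ 0.5434 -0.0002  0.2866] trans [1.6757 1.3928 0.1794] rot [-0.2017 -0.227  -0.9096] mm [335.1 278.6  35.9] deg [-18.2 -20.4 -81.9]
[ 0.2996 -0.3614  0.3225] [-0.9039  0.0746  1.8526 -0.0001  1.2148 -1.0034]
[[-0.0994  0.995  -0.0003]
 [ 0.995   0.0994  0.0002]
 [ 0.0003 -0.0003 -1.    ]]
```

Emit:
{"name": "play_rows", "arguments": {"translation": [[1,0.83,0.05],[1,0.83,0.05],[1,0.83,0.05],[1,0.83,0.05],[1,0.83,0.05],[1,0.83,0.05],[1,0.83,0.05],[1,0.83,0.05]], "delta_rot": [[-0.2,-0.227,-0.91],[-0.2,-0.227,-0.91],[-0.2,-0.227,-0.91],[-0.2,-0.227,-0.91],[-0.2,-0.227,-0.91],[-0.2,-0.227,-0.91],[-0.2,-0.227,-0.91],[-0.2,-0.227,-0.91]], "gripper": [1,1,1,1,1,1,1,1]}}

```text
time: 2.1
ee_pos: [0.4456, -0.1464, 0.3124]
tool_rot: [0.047, 2.71, -0.009]
contact_force: [-0.2, 1.1, -0.4]
finger_gap: 0.088
grip_force: 0.0
```

Run:
```python
from h import *
Rt,N=slopeR(-.0175)
h=np.array([.6195,-.0015,.1235])
go(h+N[:,2]*.109,Rt); s=r.state();print(s["ee_pos"],s["qpos"])
```

```text
tcp [ 0.5734 -0.0007  0.2223] trans [-0.3692  0.7494  0.6665] rot [-0.0039 -0.0033 -0.01  ] mm [-73.8 149.9 133.3] deg [-0.3 -0.3 -0.9]
[ 0.4456 -0.1464  0.3124] [-0.457  -0.1025  2.1187  0.2569  0.7452 -2.149 ]
```

Emit:
{"name": "play_rows", "arguments": {"translation": [[-0.37,0.75,0.4],[-0.37,0.75,0.4],[-0.37,0.75,0.4],[-0.37,0.75,0.6],[-0.37,0.75,0.6],[-0.37,0.75,0.6]], "delta_rot": [[0,0,-0.01],[0,0,-0.01],[0,0,-0.01],[0,0,-0.01],[0,0,-0.01],[0,0,-0.01]], "gripper": [1,1,1,1,1,1]}}

```text
time: 2.85
ee_pos: [0.5687, -0.0019, 0.2351]
tool_rot: [0.035, 2.712, -0.013]
contact_force: [-0.1, 0.7, 0.1]
finger_gap: 0.0878
grip_force: 0.0
```

Run:
```python
from h import *
s=r.state();w=r.camera("wrist");cv2.imwrite("pics/w1.png",w)
np.save("w1.npy",np.array([s["ee_pos"],s["tool_rot"]]));print(s["ee_pos"],s["tool_rot"])
cv2.imwrite("pics/w1v.png",cv2.resize(w,(800,600)))
```

```text
[ 0.5687 -0.0019  0.2351] [ 0.0352  2.7119 -0.0134]
```

View pics/w1v.png

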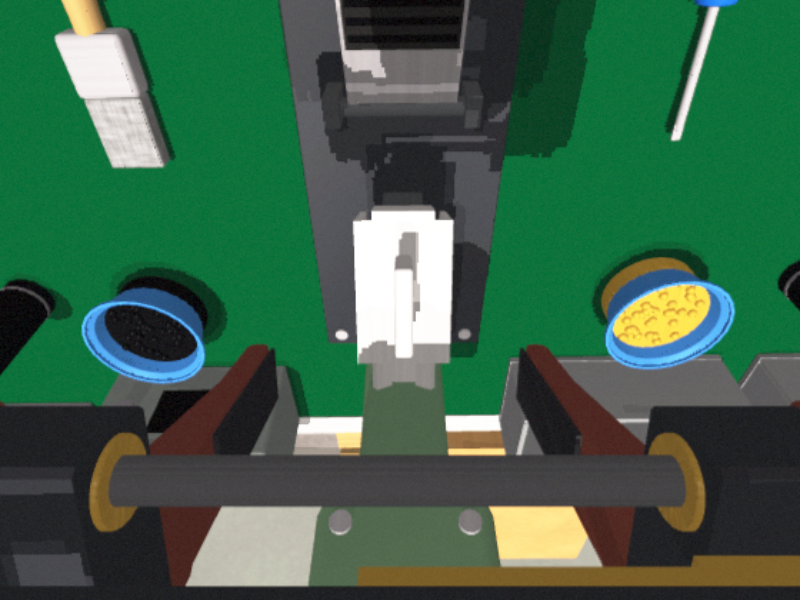

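The wrist view (shown at 1.43×) has the hood roof corners at (355,220), (453,220), (449,362) and (358,362). The fin top runs from (396–412, 268) to (396–412, 357). The lip shows at (372–435, 207).

Run:
```python
from h import *
from scipy.optimize import least_squares as LS
pose=np.load("w1.npy")
C=np.array([[-45,-29,4],[-45,29,4],[45,29,4],[45,-29,4],[-25,-5,44],[-25,5,44],[25,5,44],[25,-5,44]])/1e3
W=np.array([[355,220],[453,220],[449,362],[358,362],[396,268],[412,268],[412,357],[396,357]])*.7
T=np.array([[294,174.5],[270.25,174.5],[270.75,143],[294,144.5]])
def pts(p,C): return C@(R.from_euler("ZY",[p[3],-p[4]]).as_matrix()).T+p[:3]
for k in(0,1):
    f=lambda p:np.r_[(proj("wrist",pts(p,C),pose)-W).ravel(),k*(proj("top",pts(p,C[:4]))-T).ravel()]
    for fix in(0,1):
        g=(lambda q:f(np.r_[q,.4363])) if fix else f
        s=LS(g,[.6,0,.13,0]+([] if fix else [.43]));print("hood",s.x,np.round(s.fun,1))
```

```text
hood [ 0.6268  0.0006  0.1199 -0.0221  0.4344] [-0.3  0.3 -0.1  0.2 -0.1 -0.1  0.1 -0.2 -1.  -0.1  1.3 -0.1  0.8  0.
 -0.8  0.  -0.  -0.  -0.  -0.  -0.  -0.  -0.  -0. ]
hood [ 0.6269  0.0006  0.1199 -0.0221] [-0.3  0.3 -0.1  0.2 -0.1 -0.1  0.1 -0.1 -1.  -0.2  1.3 -0.2  0.8 -0.
 -0.8 -0.  -0.  -0.  -0.  -0.  -0.  -0.  -0.  -0. ]
hood [ 0.623   0.0005  0.1236 -0.0233  0.4242] [-1.1 -1.2  0.5 -1.2  0.1  0.  -0.6 -0.1 -1.2 -0.5  1.3 -0.5  0.7  0.7
 -1.1  0.7 -1.7  0.4 -0.5  0.1 -0.7 -3.3 -1.  -4.5]
hood [ 0.6233  0.0005  0.1237 -0.0234] [-1.  -1.   0.5 -1.   0.2  0.5 -0.7  0.4 -1.2 -0.9  1.3 -0.9  0.7  0.5
 -1.1  0.5 -1.7  0.3 -0.4 -0.  -0.7 -3.4 -1.  -4.6]
```

Run:
```python
from h import *
Rt,N=slopeR(-.021)
h=np.array([.624,.0005,.1230])
go(h+N[:,2]*.011,Rt)
```

```text
tcp [0.6194 0.0006 0.133 ] trans [-0.0134  0.0227  0.5721] rot [-0.004  -0.0035 -0.0026] mm [ -2.7   4.5 114.4] deg [-0.4 -0.3 -0.2]
```

Emit:
{"name": "play_rows", "arguments": {"translation": [[-0.013,0.0227,0.2],[-0.013,0.0227,0.35],[-0.013,0.0227,0.45],[-0.013,0.0227,0.53],[-0.013,0.0227,0.57],[-0.013,0.0227,0.57],[-0.013,0.0227,0.57],[-0.013,0.0227,0.57],[-0.013,0.0227,0.57],[-0.013,0.0227,0.57]], "delta_rot": [[-0.003,-0.0035,-0.0026],[-0.003,-0.0035,-0.0026],[-0.003,-0.0035,-0.0026],[-0.003,-0.0035,-0.0026],[-0.003,-0.0035,-0.0026],[-0.003,-0.0035,-0.0026],[-0.003,-0.0035,-0.0026],[-0.003,-0.0035,-0.0026],[-0.003,-0.0035,-0.0026],[-0.003,-0.0035,-0.0026]], "gripper": [0.5,0.4,0.4,0.4,0.4,0.4,0.05,0,0,0], "squeeze": 35}}

```text
time: 4.15
ee_pos: [0.6192, 0.0013, 0.1326]
tool_rot: [0.027, 2.706, -0.008]
contact_force: [-1.5, -0.5, 4.0]
finger_gap: 0.01
grip_force: 35.0
```

Emit:
{"name": "play_rows", "arguments": {"translation": [[0,0,0],[0,0,0],[0,0,0]], "delta_rot": [[0,0,0],[0,0,0],[0,0,0]], "gripper": [0,0,0]}}

```text
time: 4.53
ee_pos: [0.6192, 0.0013, 0.1326]
tool_rot: [0.027, 2.706, -0.008]
contact_force: [-3.6, -0.1, 5.3]
finger_gap: 0.0099
grip_force: 35.0
```

Emit:
{"name": "play_rows", "arguments": {"translation": [[0,0,-0.03],[0,0,-0.1],[0,0,-0.2],[0,0,-0.3],[0,0,-0.4],[0.25,0,-0.6],[0.5,0,-0.8],[0.5,0,-1],[0.5,0,-1],[0.5,0,-1]], "delta_rot": [[0,0,0],[0,0,0],[0,0,0],[0,0,0],[0,0,0],[0,0,0],[0,0,0],[0,0,0],[0,0,0],[0,0,0]], "gripper": [0,0,0,0,0,0,0,0,0,0]}}

```text
time: 5.78
ee_pos: [0.4442, 0.0051, 0.2714]
tool_rot: [0.027, 2.706, -0.008]
contact_force: [0.7, 0.9, -1.7]
finger_gap: 0.0099
grip_force: 35.0
```

Run:
```python
from h import *
s=r.state();w=r.camera("wrist");cv2.imwrite("pics/w2.png",w)
np.save("w2.npy",np.array([s["ee_pos"],s["tool_rot"]]));print(s["ee_pos"],s["tool_rot"],s["qpos"],s["finger_gap"],s["contact_force"])
t=r.camera("top");cv2.imwrite("pics/t2.png",t);c=r.camera("scene");cv2.imwrite("pics/s2.png",c)
mosaic("pics/m4.png",[[(w,140,100,280,210,800,600)]])
```

```text
[0.4442 0.0051 0.2714] [ 0.0274  2.7055 -0.0081] [-0.0119 -0.1045  2.2276 -0.009   0.5825 -1.5561] 0.009865496536495433 [ 0.6871  0.8774 -1.7234]
```

View pics/m4.png

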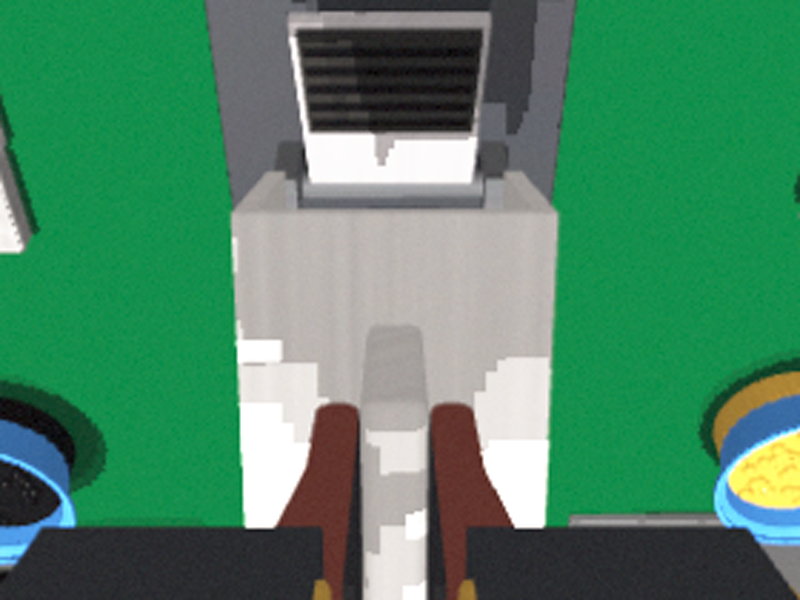

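The crop shows the hood held squarely by the fin. Its roof's lower edge runs (232,213)–(556,213), and the fin's end face runs from base (368–420, 325) to top (362–425, 430). Next: the hood's offset in the tool frame, and the bar target.

Run:
```python
from h import *
from scipy.optimize import least_squares as LS
C=np.array([[-45,-29,4],[-45,29,4],[-25,-5,4],[-25,5,4],[-25,-5,44],[-25,5,44]])/1e3
W=np.array([[232,213],[556,213],[368,325],[420,325],[362,430],[425,430]])/2.857+[140,100]
I=(np.zeros(3),np.zeros(3)); B=np.diag([-1,1,-1.])
P=lambda p:C@(B@R.from_euler("ZY",[p[3],-p[4]]).as_matrix()).T+p[:3]
for fix in(0,1,2):
    g=lambda q:(proj("wrist",P(np.r_[q,np.zeros(5-len(q))]),I)-W).ravel()
    s=LS(g,np.r_[0,0,.01,[0]*(2-fix)]);print(s.x,np.round(s.fun,1))
s=r.state();M=R.from_rotvec(s["tool_rot"]).as_matrix();print(M)
b=np.array([atz("top",q,.19) for q in[(132,163.2),(141.6,162),(151.4,247.4),(141.6,248)]])
print(b.mean(0),np.linalg.norm(b[0]-b[1]),np.linalg.norm(b[0]-b[3]),np.linalg.norm(b[1]-b[2]))
# bar, scene
t=r.camera("top")
```

```text
[-0.0005  0.0004  0.0157  0.0001 -0.1133] [-0.9  1.4  0.8  1.5 -0.5 -1.2  0.3 -1.2 -0.9 -0.3  1.  -0.2]
[-0.0004  0.0004  0.0041  0.0003] [-3.2  2.2  3.1  2.2 -1.   2.4  0.8  2.4 -1.8 -3.6  2.  -3.6]
[-0.0004  0.0004  0.0041] [-3.2  2.2  3.1  2.2 -1.   2.4  0.8  2.4 -1.8 -3.6  2.  -3.6]
[[-0.9075  0.0206  0.4195]
 [ 0.0181  0.9998 -0.01  ]
 [-0.4196 -0.0014 -0.9077]]
[0.493  0.3353 0.19  ] 0.023434303718702747 0.207570340618151 0.2090390518031488
```

Run:
```python
from h import *
print(proj("scene",[.493,.335,.19]))
Rt,N=slopeR(.1475,0)
b=np.array([.493,.3353,.19])-N[:,0]*.001
go(b+[0,0,.011+.09],Rt)
# intermediate check hood bottom corners
```

```text
[[358.8692 110.2904]]
tcp [0.492  0.3352 0.291 ] trans [-0.2316  1.6548 -0.0107] rot [-0.024   0.2748 -0.1051] mm [-46.3 331.   -2.1] deg [-2.2 24.7 -9.5]
```

Emit:
{"name": "play_rows", "arguments": {"translation": [[0,0.2,-0.25],[-0.1,0.85,-0.25],[-0.1,0.85,-0.25],[-0.1,0.85,-0.25],[-0.1,0.85,-0.25],[-0.1,0.85,-0.25],[-0.1,0.85,-0.25]], "delta_rot": [[-0.024,0.275,-0.105],[-0.024,0.275,-0.105],[-0.024,0.275,-0.105],[-0.024,0.275,-0.105],[-0.024,0.275,-0.105],[-0.024,0.275,-0.105],[-0.024,0.275,-0.105]], "gripper": [0,0,0,0,0,0,0], "squeeze": 50}}

```text
time: 6.85
ee_pos: [0.4442, 0.1738, 0.3247]
tool_rot: [-0.228, 3.131, -0.001]
contact_force: [0.0, 0.5, -0.8]
finger_gap: 0.0099
grip_force: 50.0
```

Run:
```python
from h import *
Rt,N=slopeR(.1475,0)
b=np.array([.493,.3353,.19])-N[:,0]*.001
go(b+[0,0,.011+.08],Rt)
```

```text
tcp [0.492  0.3352 0.281 ] trans [-0.3531  0.7637  0.2189] rot [-0.0005  0.0014 -0.0012] mm [-70.6 152.7  43.8] deg [-0.   0.1 -0.1]
```

Emit:
{"name": "play_rows", "arguments": {"translation": [[-0.35,0.764,0.1],[-0.35,0.764,0.1],[-0.35,0.764,0.1],[-0.35,0.764,0.1],[-0.35,0.764,0.15],[-0.35,0.764,0.15]], "delta_rot": [[0,0,0],[0,0,0],[0,0,0],[0,0,0],[0,0,0],[0,0,0]], "gripper": [0,0,0,0,0,0]}}

```text
time: 7.6
ee_pos: [0.4909, 0.3347, 0.2942]
tool_rot: [-0.229, 3.133, -0.002]
contact_force: [0.2, -0.7, -1.5]
finger_gap: 0.0095
grip_force: 50.0
```

Run:
```python
from h import *
s=r.state();w=r.camera("wrist");cv2.imwrite("pics/w3.png",w)
np.save("w3.npy",np.array([s["ee_pos"],s["tool_rot"]]));print(s["ee_pos"],s["tool_rot"],s["qpos"])
t=r.camera("top");cv2.imwrite("pics/t3.png",t);c=r.camera("scene");cv2.imwrite("pics/s3.png",c)
mosaic("pics/m5.png",[[(w,120,0,320,240,500,375),(c,300,40,120,150,300,375)]])
```

```text
[0.4909 0.3347 0.2942] [-0.2288  3.1326 -0.0021] [ 0.5792  0.3048  1.6317 -0.0016  1.2052 -1.1368]
```

View pics/m5.png

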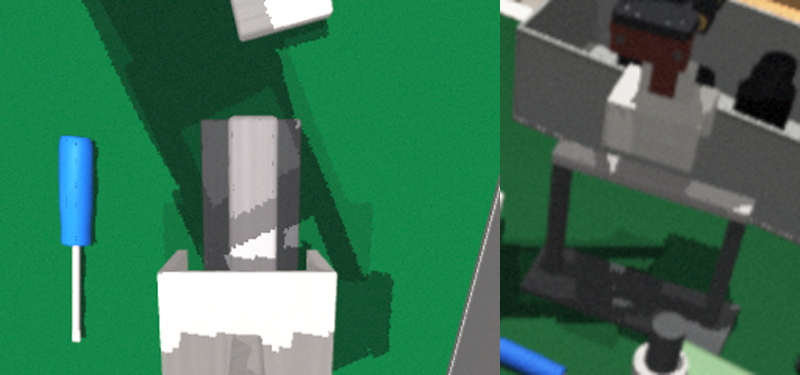

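The hood hangs parallel to the bar. In the wrist panel the bar spans x 229–278 with its near end at row 117, and the hood edge spans 158–336. In the scene panel the wall's bottom slope matches the bar's. Now the bar's position from the wrist view.

Run:
```python
from h import *
pose=np.load("w3.npy")
q=lambda x,y:(120+x/1.5625,y/1.5625)
a=atz("wrist",q(253.5,117),.19,pose);b=atz("wrist",q(254.5,250),.19,pose)
e=[atz("wrist",q(x,117),.19,pose)[:2] for x in(229,278)]
print(a,b,e, np.linalg.norm(e[0]-e[1]),"yaw",np.arctan2(b[1]-a[1],b[0]-a[0]))
u=np.array([np.cos(.1475),np.sin(.1475),0]);print("mid",a+.103*u)
```

```text
[0.3908 0.3235 0.19  ] [0.4524 0.3333 0.19  ] [array([0.3924, 0.3121]), array([0.3891, 0.3349])] 0.023009860813201142 yaw 0.15785842863111615
mid [0.4926 0.3386 0.19  ]
```

Emit:
{"name": "play_rows", "arguments": {"translation": [[-0.006,0.009,0.05],[-0.006,0.009,0.15],[-0.006,0.009,0.25],[-0.006,0.009,0.33],[-0.006,0.009,0.38],[-0.006,0.009,0.41],[-0.006,0.009,0.41]], "delta_rot": [[0,0,0],[0,0,0],[0,0,0],[0,0,0],[0,0,0],[0,0,0],[0,0,0]], "gripper": [0,0,0,0,0,0,0]}}

```text
time: 8.62
ee_pos: [0.4927, 0.3386, 0.2128]
tool_rot: [-0.231, 3.131, -0.001]
contact_force: [0.0, -0.6, -1.1]
finger_gap: 0.01
grip_force: 50.0
```

Emit:
{"name": "play_rows", "arguments": {"translation": [[0,0,0.01],[0,0,0.02],[0,0,0.03],[0,0,0.03]], "delta_rot": [[0,0,0],[0,0,0],[0,0,0],[0,0,0]], "gripper": [0,0,0,0]}}

```text
time: 9.12
ee_pos: [0.4927, 0.3385, 0.2069]
tool_rot: [-0.231, 3.131, -0.001]
contact_force: [-0.2, 0.2, -1.3]
finger_gap: 0.0098
grip_force: 50.0
```

Emit:
{"name": "play_rows", "arguments": {"translation": [[0,0,0.007],[0,0,0.015],[0,0,0.015]], "delta_rot": [[0,0,0],[0,0,0],[0,0,0]], "gripper": [0,0,0]}}

```text
time: 9.5
ee_pos: [0.4926, 0.3385, 0.2038]
tool_rot: [-0.231, 3.131, -0.001]
contact_force: [0.6, -0.7, -1.5]
finger_gap: 0.01
grip_force: 50.0
```

Emit:
{"name": "play_rows", "arguments": {"translation": [[0,0,0.007],[0,0,0.015],[0,0,0.015]], "delta_rot": [[0,0,0],[0,0,0],[0,0,0]], "gripper": [0,0,0]}}

```text
time: 9.88
ee_pos: [0.4928, 0.3386, 0.2021]
tool_rot: [-0.231, 3.13, 0.0]
contact_force: [-3.3, -2.1, 6.8]
finger_gap: 0.0102
grip_force: 50.0
```

Emit:
{"name": "play_rows", "arguments": {"translation": [[0,0,0],[0,0,0],[0,0,0],[0,0,-0.1],[0,0,-0.25],[0,0,-0.45],[0,0,-0.7],[0,0,-0.7]], "delta_rot": [[0,0,0],[0,0,0],[0,0,0],[0,0,0],[0,0,0],[0,0,0],[0,0,0],[0,0,0]], "gripper": [0.2,0.3,0.4,0.4,0.5,0.6,0.8,1]}}

```text
time: 10.88
ee_pos: [0.4942, 0.3397, 0.3454]
tool_rot: [-0.23, 3.124, 0.006]
contact_force: [-0.5, -0.4, 0.1]
finger_gap: 0.0692
grip_force: 0.0
```

Run:
```python
from h import *
s=r.state();w=r.camera("wrist");cv2.imwrite("pics/w4.png",w)
np.save("w4.npy",np.array([s["ee_pos"],s["tool_rot"]]));print(s["ee_pos"],s["tool_rot"],s["qpos"])
c=r.camera("scene");cv2.imwrite("pics/s4.png",c)
# barrel: hover pose
b=np.array([atz("top",q,.06) for q in[(423.2,182.2),(421.9,225.7)]]);d=b[0]-b[1];yaw=np.arctan2(d[1],d[0]);m=b.mean(0)
print("barrel",m,yaw)
Rt,N=slopeR(yaw,0)
go(m+[0,0,.004-.019+.12],Rt)
```

```text
[0.4942 0.3397 0.3454] [-0.2304  3.1238  0.0057] [ 0.5831  0.2666  1.5665 -0.0014  1.2986 -1.1346]
barrel [ 0.5094 -0.3717  0.06  ] -0.07817068378129943
tcp [ 0.5094 -0.3717  0.165 ] trans [ 0.4387 -3.5248  0.8793] rot [0.     0.0017 0.1435] mm [  87.7 -705.   175.9] deg [ 0.   0.2 12.9]
```

Emit:
{"name": "play_rows", "arguments": {"translation": [[0.3,-1,0],[0.3,-1,0],[0.3,-1,0],[0.3,-1,0]], "delta_rot": [[0,0,0.1435],[0,0,0.1435],[0,0,0.1435],[0,0,0.1435]], "gripper": [1,1,1,1]}}

```text
time: 11.48
ee_pos: [0.4606, 0.129, 0.3391]
tool_rot: [-0.126, -3.138, 0.002]
contact_force: [0.4, 1.0, -0.6]
finger_gap: 0.0879
grip_force: 0.0
```

Emit:
{"name": "play_rows", "arguments": {"translation": [[0,-0.7,0],[0,-0.7,0],[0,-0.7,0],[0,-0.7,0]], "delta_rot": [[0,0,0],[0,0,0],[0,0,0],[0,0,0]], "gripper": [1,1,1,1]}}

```text
time: 11.98
ee_pos: [0.451, -0.0081, 0.3398]
tool_rot: [0.126, 3.139, 0.001]
contact_force: [-0.6, 0.7, 0.3]
finger_gap: 0.0877
grip_force: 0.0
```

Run:
```python
from h import *
s=r.state();w=r.camera("wrist");cv2.imwrite("pics/w5.png",w)
np.save("w5.npy",np.array([s["ee_pos"],s["tool_rot"]]));print(s["ee_pos"],s["tool_rot"],s["qpos"])
m=np.array([.5094,-.3717,.06])
Rt,N=slopeR(-.078,0)
go(m+[0,0,.004-.019+.14],Rt)
pose=np.load("w5.npy")
print("expected nest px",proj("wrist",[.617,-.002,.14],pose))
```

```text
[ 0.451  -0.0081  0.3398] [0.1262 3.1388 0.0006] [-0.0446  0.0262  1.864   0.0004  1.2511 -1.5351]
tcp [ 0.5094 -0.3717  0.185 ] trans [-0.4333 -1.7941  0.7745] rot [ 0.0004  0.0004 -0.0006] mm [ -86.7 -358.8  154.9] deg [ 0.   0.  -0.1]
expected nest px [[293.3711 315.9603]]
```

Emit:
{"name": "play_rows", "arguments": {"translation": [[0,-0.9,0],[0,-0.9,0],[0,-0.9,0],[0,-0.9,0]], "delta_rot": [[0,0,0],[0,0,0],[0,0,0],[0,0,0]], "gripper": [1,1,1,1]}}

```text
time: 12.52
ee_pos: [0.4378, -0.1884, 0.3403]
tool_rot: [0.126, 3.137, 0.0]
contact_force: [0.0, 0.3, -0.0]
finger_gap: 0.0874
grip_force: 0.0
```

Emit:
{"name": "play_rows", "arguments": {"translation": [[-0.3,-0.87,0.6],[-0.3,-0.87,0.6],[-0.3,-0.87,0.6],[-0.3,-0.87,0.6],[-0.3,-0.87,0.6],[-0.3,-0.87,0.6]], "delta_rot": [[0,0,0],[0,0,0],[0,0,0],[0,0,0],[0,0,0],[0,0,0]], "gripper": [1,1,1,1,1,1]}}

```text
time: 13.28
ee_pos: [0.4848, -0.3632, 0.2212]
tool_rot: [0.12, 3.137, 0.001]
contact_force: [-0.2, -0.8, 1.0]
finger_gap: 0.0877
grip_force: 0.0
```

Run:
```python
from h import *
s=r.state();w=r.camera("wrist");cv2.imwrite("pics/w6.png",w)
np.save("w6.npy",np.array([s["ee_pos"],s["tool_rot"]]));print(s["ee_pos"],s["tool_rot"],s["qpos"])
w5=cv2.imread("pics/w5.png");t=r.camera("top");cv2.imwrite("pics/t6.png",t);w4=cv2.imread("pics/w4.png")
print("barrel px",proj("wrist",[[.5094,-.3717,.06]],np.load("w6.npy")))
mosaic("pics/m6.png",[[(w,140,80,280,210,400,300),(w5,140,80,280,210,400,300)],[(t,245,100,80,60,400,300),(w4,100,0,360,270,400,300)]])
```

```text
[ 0.4848 -0.3632  0.2212] [0.1197 3.1373 0.0012] [-0.6635  0.3962  1.6761  0.0021  1.0681 -2.1591]
barrel px [[270.7422 215.5804]]
```

View pics/m6.png

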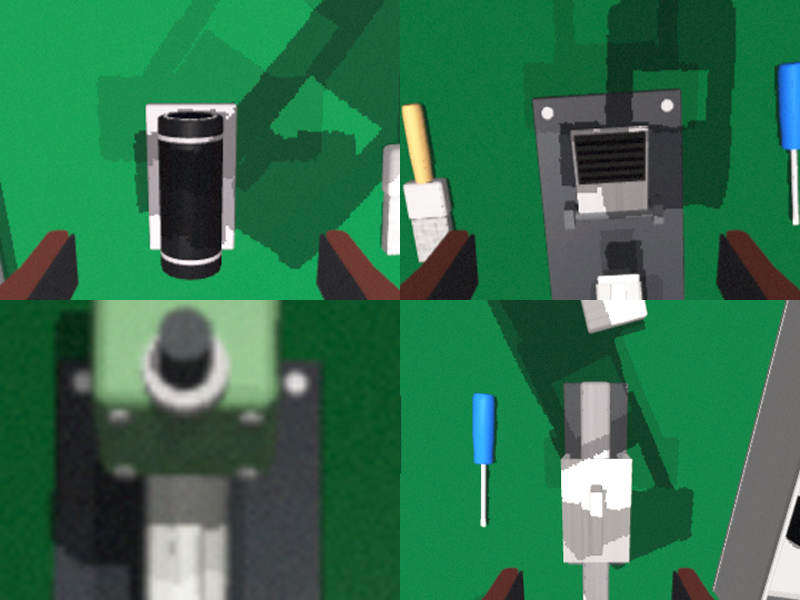

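The mosaic shows three things:
- **Hood on the bar (bottom right):** seated, with the bar visible beyond both ends.
- **Barrel in the cradle (top left):** spans x 158–223, top rims at rows about 122 and 278.
- **Nest:** mostly hidden by the press head or the gripper.

Next I refine the barrel position.

Run:
```python
from h import *
pose=np.load("w6.npy")
q=lambda x,y:(140+x/1.4286,80+y/1.4286)
a=atz("wrist",q(191.5,122),.082,pose);b=atz("wrist",q(191,278),.082,pose)
d=b-a;yaw=np.arctan2(d[1],d[0]);m=(a+b)/2
e=[atz("wrist",q(x,200),.066,pose)[:2] for x in(159.5,223)]
print(a,b,np.linalg.norm(d),"yaw",yaw,"mid",m,"edges",e,np.linalg.norm(e[0]-e[1]))
Rt,N=slopeR(yaw,0); m[2]=.06
go(m+[0,0,.004-.019],Rt)
# nest fragments: lip / press in w5
p5=np.load("w5.npy")
q5=lambda x,y:(140+(x-400)/1.4286,80+y/1.4286)
for n,x,y,z in(("lipL",598,277,.113),("lipR",638,277,.113),("screwL",547,113,.01),("screwR",666,105,.01),("hingeL",570,213,.03),("hingeR",656,211,.03),("padfL",573,131,.07),("padfR",648,127,.07)):
    print(n,atz("wrist",q5(x,y),z,p5))
```

```text
[ 0.4561 -0.364   0.082 ] [ 0.5631 -0.3728  0.082 ] 0.10730036195874523 yaw -0.08203614420570497 mid [ 0.5096 -0.3684  0.082 ] edges [array([ 0.5106, -0.3905]), array([ 0.514, -0.347])] 0.043661676551710424
tcp [ 0.5096 -0.3684  0.045 ] trans [-0.123  -0.0138  0.8855] rot [-0.0001  0.0021  0.0037] mm [-24.6  -2.8 177.1] deg [-0.   0.2  0.3]
lipL [ 0.5729 -0.0165  0.113 ]
lipR [0.5758 0.0187 0.113 ]
screwL [ 0.4386 -0.0575  0.01  ]
screwR [0.4401 0.0631 0.01  ]
hingeL [ 0.5403 -0.0427  0.03  ]
hingeR [0.5452 0.0458 0.03  ]
padfL [ 0.4489 -0.0291  0.07  ]
padfR [0.4506 0.0383 0.07  ]
```

Emit:
{"name": "play_rows", "arguments": {"translation": [[-0.12,-0.014,0.25],[-0.12,-0.014,0.5],[-0.12,-0.014,0.7],[-0.12,-0.014,0.82],[-0.12,-0.014,0.88],[-0.12,-0.014,0.88],[-0.12,-0.014,0.88]], "delta_rot": [[0,0.002,0.004],[0,0.002,0.004],[0,0.002,0.004],[0,0.002,0.004],[0,0.002,0.004],[0,0.002,0.004],[0,0.002,0.004]], "gripper": [1,1,1,1,1,0.9,0.8], "squeeze": 30}}

```text
time: 14.25
ee_pos: [0.509, -0.3704, 0.0466]
tool_rot: [0.132, 3.138, -0.002]
contact_force: [0.3, -0.6, 0.4]
finger_gap: 0.0727
grip_force: 0.0
```

Emit:
{"name": "play_rows", "arguments": {"translation": [[0,0,0],[0,0,0],[0,0,0],[0,0,0],[0,0,0]], "delta_rot": [[0,0,0],[0,0,0],[0,0,0],[0,0,0],[0,0,0]], "gripper": [0.6,0.3,0.2,0.2,0.2]}}

```text
time: 14.88
ee_pos: [0.5082, -0.3694, 0.0454]
tool_rot: [-0.133, -3.138, -0.001]
contact_force: [0.9, 5.1, 5.6]
finger_gap: 0.0435
grip_force: 30.0
```

Emit:
{"name": "play_rows", "arguments": {"translation": [[0,0,-0.05],[0,0,-0.2],[0,0,-0.5],[0,0,-0.8],[0.3,0.4,-1],[0.5,1,-1],[0.5,1,-1],[0.5,1,-1],[0.5,1,-1]], "delta_rot": [[0,0,0],[0,0,0],[0,0,0],[0,0,0],[0,-0.1,0],[0,-0.2,0],[0,-0.2778,0],[0,-0.2778,0],[0,-0.2778,0]], "gripper": [0.2,0.2,0.2,0.2,0.2,0.2,0.2,0.2,0.2], "squeeze": 40}}

```text
time: 16.0
ee_pos: [0.4234, -0.16, 0.2453]
tool_rot: [0.111, 2.705, -0.025]
contact_force: [1.2, -0.8, -1.9]
finger_gap: 0.0435
grip_force: 40.0
```

```bash
cat >> h.py <<'E'
NO=np.array([.6305,0.,.14]);YAW=-.0185
def nest(x,z,y=0,up=.004): # tcp with barrel centre at nest (x,y,z); grasp point `up` above axis
    Rt,N=slopeR(YAW); go(NO+N@np.array([x,y,z+up-.019]),Rt)
def nestpos():
    s=r.state();Rt,N=slopeR(YAW);print("nest coords of barrel mm",1e3*(N.T@(np.array(s["ee_pos"])-NO)+[0,0,.015]),s["contact_force"]@N, s["finger_gap"])
E
python3 - <<'E'
from h import *
nest(-.11,.07);nest(-.05,.06);nest(.006,.034);nestpos();print(r.state()["qpos"])
E
```

```text
tcp [0.5076 0.0023 0.1434] trans [-0.1056  0.8429  0.6109] rot [-0.017  -0.0009 -0.0365] mm [-21.1 168.6 122.2] deg [-1.5 -0.1 -3.3]
tcp [0.5662 0.0012 0.1597] trans [-0.4052  0.8614  0.6602] rot [-0.017  -0.0009 -0.0365] mm [-81.  172.3 132. ] deg [-1.5 -0.1 -3.3]
tcp [0.6279 0.     0.1598] trans [-0.6848  0.881   0.7895] rot [-0.017  -0.0009 -0.0365] mm [-137.   176.2  157.9] deg [-1.5 -0.1 -3.3]
nest coords of barrel mm [-140.4865 -163.7729  196.655 ] [ 0.3268 -0.7451 -2.2755] 0.04351533457571236
[-0.5069 -0.0289  2.2323  0.3316  0.5628 -2.2438]
```

Emit:
{"name": "play_rows", "arguments": {"translation": [[-0.05,0.3,0.1],[-0.1,0.6,0.2],[-0.2,0.861,0.35],[-0.3,0.861,0.5],[-0.4,0.861,0.66],[-0.4,0.861,0.66]], "delta_rot": [[-0.017,0,-0.0365],[-0.017,0,-0.0365],[-0.017,0,-0.0365],[-0.017,0,-0.0365],[-0.017,0,-0.0365],[-0.017,0,-0.0365]], "gripper": [0.2,0.2,0.2,0.2,0.2,0.2]}}

```text
time: 16.75
ee_pos: [0.5696, -0.0019, 0.1577]
tool_rot: [0.028, 2.708, -0.007]
contact_force: [-0.8, -0.7, -2.9]
finger_gap: 0.0434
grip_force: 40.0
```

Run:
```python
from h import *
nest(.006,.034);nestpos();print(r.state()["qpos"])
s=r.state();w=r.camera("wrist");cv2.imwrite("pics/w7.png",w);np.save("w7.npy",np.array([s["ee_pos"],s["tool_rot"]]))
g=cv2.cvtColor(w,cv2.COLOR_BGR2GRAY)
for c in (262,277,292): print(c,g[0:260:5,c])
```

```text
tcp [0.6279 0.     0.1598] trans [-0.2685  0.0156  0.1128] rot [-0.0008 -0.0016 -0.0013] mm [-53.7   3.1  22.6] deg [-0.1 -0.1 -0.1]
nest coords of barrel mm [-47.6525  -2.9818  56.6989] [-1.9508 -0.696  -2.3211] 0.04335542516615841
[-0.0249  0.3067  2.0959  0.0047  0.3051 -1.5791]
262 [ 38  23  27  40  41  18  38  40  18  37  38  24  35 129 144 141 138 143
 142 141 141 141  78  72  52  47  50  49  53  49  90  98  13  20  79  31
  24  20  17  18 102 118  21  21  24  23  18  23  18  24  26  20]
277 [ 42  15  22  41  45  19  40  39  17  32  41  15  37 135 145 149 147 147
 148 144 145 145  80  72  54  48  53  49  50  50  50  50   5   9  92  20
  18  24  26  21  66 123  24  17  25  27  21  26  21  27  25  28]
292 [ 40  11  14  32  41  24  39  39  19  39  35  16  44 129 144 144 141 143
 141 140 141 139  81  71  47  50  49  56  51  50  48  49   3   7  62  11
  19  25  20  27 107 116  21  29  18  19  15  21  17  19  22  22]
```

Emit:
{"name": "play_rows", "arguments": {"translation": [[-0.1,0.016,0.04],[-0.2,0.016,0.08],[-0.26,0.016,0.11],[-0.268,0.016,0.113],[-0.268,0.016,0.113]], "delta_rot": [[0,0,0],[0,0,0],[0,0,0],[0,0,0],[0,0,0]], "gripper": [0.2,0.2,0.2,0.2,0.2]}}

```text
time: 17.42
ee_pos: [0.625, 0.0003, 0.1612]
tool_rot: [0.029, 2.707, -0.006]
contact_force: [1.4, 0.5, -1.3]
finger_gap: 0.0434
grip_force: 40.0
```

Emit:
{"name": "play_rows", "arguments": {"translation": [[0,0,0.03],[0,0,0.07],[0,0,0.1],[0,0,0.125],[0,0,0.125]], "delta_rot": [[0,0,0],[0,0,0],[0,0,0],[0,0,0],[0,0,0]], "gripper": [0.2,0.2,0.2,0.2,0.2]}}

```text
time: 18.05
ee_pos: [0.6363, 0.0003, 0.1381]
tool_rot: [0.029, 2.707, -0.006]
contact_force: [0.1, 0.6, -1.9]
finger_gap: 0.0431
grip_force: 40.0
```

Run:
```python
from h import *
nestpos();nest(.006,0)
```

```text
nest coords of barrel mm [ 4.4708  0.3917 10.8058] [-0.6984  0.6185 -1.8115] 0.0431294457345939
tcp [ 0.6423 -0.0002  0.1289] trans [-0.0077 -0.0019  0.054 ] rot [-0.0006 -0.0011 -0.0015] mm [-1.5 -0.4 10.8] deg [-0.1 -0.1 -0.1]
```

Emit:
{"name": "play_rows", "arguments": {"translation": [[0,0,0.015],[0,0,0.03],[0,0,0.035],[0,0,0.035]], "delta_rot": [[0,0,0],[0,0,0],[0,0,0],[0,0,0]], "gripper": [0.2,0.2,0.2,0.2]}}

```text
time: 18.55
ee_pos: [0.6394, 0.0002, 0.1323]
tool_rot: [0.029, 2.706, -0.006]
contact_force: [-0.3, 0.2, -2.2]
finger_gap: 0.0434
grip_force: 40.0
```

Emit:
{"name": "play_rows", "arguments": {"translation": [[0,0,0.008],[0,0,0.015],[0,0,0.015]], "delta_rot": [[0,0,0],[0,0,0],[0,0,0]], "gripper": [0.2,0.2,0.2]}}

```text
time: 18.92
ee_pos: [0.6407, 0.0001, 0.1299]
tool_rot: [0.029, 2.706, -0.006]
contact_force: [-1.2, -0.8, -0.1]
finger_gap: 0.043
grip_force: 40.0
```

Emit:
{"name": "play_rows", "arguments": {"translation": [[0,0,0.006],[0,0,0.006]], "delta_rot": [[0,0,0],[0,0,0]], "gripper": [0.2,0.2]}}

```text
time: 19.18
ee_pos: [0.6409, -0.0001, 0.1297]
tool_rot: [0.029, 2.705, -0.006]
contact_force: [-10.2, -2.9, 12.3]
finger_gap: 0.0436
grip_force: 40.0
```

Emit:
{"name": "play_rows", "arguments": {"translation": [[0.005,0,0],[0.01,0,0],[0.01,0,0]], "delta_rot": [[0,0,0],[0,0,0],[0,0,0]], "gripper": [0.2,0.2,0.2]}}

```text
time: 19.55
ee_pos: [0.6409, -0.0001, 0.1297]
tool_rot: [0.029, 2.702, -0.007]
contact_force: [-4.9, -3.0, 11.6]
finger_gap: 0.0433
grip_force: 40.0
```

Run:
```python
from h import *
nestpos()
```

```text
nest coords of barrel mm [5.0619 0.0641 1.2715] [ 0.5139 -3.0698 12.5708] 0.043329438029913715
```

Emit:
{"name": "play_rows", "arguments": {"translation": [[0,0,-0.005],[0.008,0,-0.005],[0.016,0,-0.005],[0.016,0,-0.005]], "delta_rot": [[0,0,0],[0,0,0],[0,0,0],[0,0,0]], "gripper": [0.2,0.2,0.2,0.2]}}

```text
time: 20.05
ee_pos: [0.6367, 0.0, 0.1279]
tool_rot: [0.029, 2.704, -0.006]
contact_force: [1.1, -4.9, 4.4]
finger_gap: 0.043
grip_force: 40.0
```

Run:
```python
from h import *
nestpos()
```

```text
nest coords of barrel mm [0.5062 0.1259 1.359 ] [ 2.9931 -4.8549  3.4918] 0.04297021162762781
```

Emit:
{"name": "play_rows", "arguments": {"translation": [[0.008,-0.002,0],[0.015,-0.003,0],[0.015,-0.003,0]], "delta_rot": [[0,0,0],[0,0,0],[0,0,0]], "gripper": [0.2,0.2,0.2]}}

```text
time: 20.42
ee_pos: [0.6336, -0.0001, 0.1263]
tool_rot: [0.029, 2.705, -0.006]
contact_force: [0.4, -2.1, 5.5]
finger_gap: 0.0435
grip_force: 40.0
```

Run:
```python
from h import *
nestpos()
```

```text
nest coords of barrel mm [-2.9664 -0.0602  1.2945] [ 2.726  -2.1298  4.777 ] 0.043494374614260416
```

Emit:
{"name": "play_rows", "arguments": {"translation": [[0.008,0,0],[0.015,0,0],[0.015,0,0]], "delta_rot": [[0,0,0],[0,0,0],[0,0,0]], "gripper": [0.2,0.2,0.2]}}

```text
time: 20.8
ee_pos: [0.6322, -0.0001, 0.1257]
tool_rot: [0.029, 2.702, -0.006]
contact_force: [4.6, -1.3, 4.3]
finger_gap: 0.0434
grip_force: 40.0
```

Run:
```python
from h import *
nestpos()
```

```text
nest coords of barrel mm [-4.4973 -0.0336  1.3352] [ 6.068  -1.2506  1.9592] 0.04335365411597285
```

Emit:
{"name": "play_rows", "arguments": {"translation": [[0.008,0,0],[0.015,0,0],[0.015,0,0]], "delta_rot": [[0,0,0],[0,0,0],[0,0,0]], "gripper": [0.2,0.2,0.2]}}

```text
time: 21.18
ee_pos: [0.6319, -0.0, 0.126]
tool_rot: [0.029, 2.697, -0.006]
contact_force: [9.7, -1.5, 5.9]
finger_gap: 0.0433
grip_force: 40.0
```

Run:
```python
from h import *
nestpos();print(r.state()["tool_rot"])
```

```text
nest coords of barrel mm [-4.5914  0.001   1.7232] [11.2908 -1.3419  1.2398] 0.043307354522595994
[ 0.0286  2.6971 -0.0059]
```

Emit:
{"name": "play_rows", "arguments": {"translation": [[-0.01,0,0.005],[-0.018,0,0.008],[-0.018,0,0.008],[-0.018,0,0.008],[-0.018,0,0.008],[-0.018,0,0.008],[-0.018,0,0.008]], "delta_rot": [[0,0,0],[0,0,0],[0,0,0],[0,0,0],[0,0,0],[0,0,0],[0,0,0]], "gripper": [0.2,0.2,0.53,0.58,0.65,0.75,0.75]}}

```text
time: 22.05
ee_pos: [0.6317, -0.0002, 0.1233]
tool_rot: [0.029, 2.706, -0.006]
contact_force: [0.8, -0.1, 0.4]
finger_gap: 0.0656
grip_force: 0.0
```

Emit:
{"name": "play_rows", "arguments": {"translation": [[0,0,-0.05],[0,0,-0.15],[0,0,-0.3],[0,0,-0.5],[0.2,0,-0.75],[0.5,0,-0.9],[0.6,0,-0.9],[0.6,0,-0.9]], "delta_rot": [[0,0,0],[0,0,0],[0,0,0],[0,0,0],[0,0,0],[0,0,0],[0,0,0],[0,0,0]], "gripper": [0.8,0.8,0.8,0.8,0.8,0.8,0.8,0.8]}}

```text
time: 23.05
ee_pos: [0.4455, 0.0037, 0.2364]
tool_rot: [0.029, 2.706, -0.006]
contact_force: [0.5, 0.1, 0.7]
finger_gap: 0.0705
grip_force: 0.0
```

Run:
```python
from h import *
s=r.state();w=r.camera("wrist");cv2.imwrite("pics/w8.png",w);np.save("w8.npy",np.array([s["ee_pos"],s["tool_rot"]]));print(s["ee_pos"],s["contact_force"])
c=r.camera("scene");cv2.imwrite("pics/s8.png",c)
mosaic("pics/m8.png",[[(w,140,20,280,245,480,420),(c,240,160,160,210,320,420)]])
```

```text
[0.4455 0.0037 0.2364] [0.4611 0.0869 0.7438]
```

View pics/m8.png

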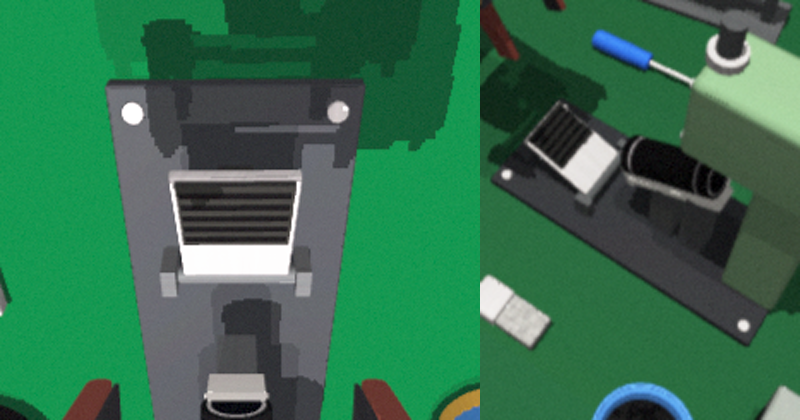

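The scene shows the barrel in the nest with its end right behind the lip, with (237,400) in the left panel being lip and end face. The pedal pad corners are at (174,182), (298,182), (294,245) and (182,246).

Run:
```python
from h import *
pose=np.load("w8.npy");q=lambda x,y:(140+x/1.7143,20+y/1.7143)
f=[atz("wrist",q(x,182),.0765,pose) for x in(174,298)];b=[atz("wrist",q(x,245.5),.0555,pose) for x in(182,294)]
print(f,b,np.mean(f+b,axis=0))
print("hinge",[atz("wrist",q(x,265),.033,pose) for x in(168,303)])
P=np.array([.4765,.0015,.066]);Rt,N=slopeR(YAW,0)
go(P+[0,0,.03],Rt); go(P+[0,0,.1],Rt)
```

```text
[array([ 0.4504, -0.0283,  0.0765]), array([0.4517, 0.0359, 0.0765])] [array([ 0.5033, -0.0299,  0.0555]), array([0.5046, 0.0377, 0.0555])] [0.4775 0.0039 0.066 ]
hinge [array([ 0.5333, -0.0433,  0.033 ]), array([0.5351, 0.0468, 0.033 ])]
tcp [0.4765 0.0015 0.096 ] trans [ 0.1722 -0.0078  0.699 ] rot [-0.0003  0.2787 -0.0017] mm [ 34.4  -1.6 139.8] deg [-0.  25.1 -0.2]
tcp [0.4765 0.0015 0.166 ] trans [ 0.0239 -0.0077  0.3821] rot [-0.0003  0.2787 -0.0017] mm [ 4.8 -1.5 76.4] deg [-0.  25.1 -0.2]
```

Emit:
{"name": "play_rows", "arguments": {"translation": [[0.024,0,0.1],[0.024,0,0.25],[0.024,0,0.38],[0.024,0,0.38],[0.024,0,0.38]], "delta_rot": [[0,0.1,0],[0,0.2,0],[0,0.279,-0.002],[0,0.279,-0.002],[0,0.279,-0.002]], "gripper": [0.4,0,0,0,0]}}

```text
time: 23.78
ee_pos: [0.4748, 0.0031, 0.165]
tool_rot: [-0.028, -3.139, 0.001]
contact_force: [0.5, -0.0, 0.4]
finger_gap: 0.0239
grip_force: 0.0
```

Emit:
{"name": "play_rows", "arguments": {"translation": [[0,0,0.15],[0,0,0.3],[0,0,0.4],[0,0,0.43],[0,0,0.43]], "delta_rot": [[0,0,0],[0,0,0],[0,0,0],[0,0,0],[0,0,0]], "gripper": [0,0,0,0,0]}}

```text
time: 24.4
ee_pos: [0.4746, 0.003, 0.0802]
tool_rot: [-0.028, -3.14, 0.001]
contact_force: [-0.8, -0.9, 0.5]
finger_gap: 0.0003
grip_force: 0.0
```

Emit:
{"name": "play_rows", "arguments": {"translation": [[0,0,0.05],[0.005,0,0.09],[0.012,0,0.13],[0.02,0,0.16],[0.02,0,0.18],[0.02,0,0.18]], "delta_rot": [[0,0,0],[0,0,0],[0,0,0],[0,0,0],[0,0,0],[0,0,0]], "gripper": [0,0,0,0,0,0]}}

```text
time: 25.15
ee_pos: [0.4693, 0.0031, 0.0428]
tool_rot: [-0.028, -3.136, 0.001]
contact_force: [-3.0, 0.8, 8.7]
finger_gap: 0.0003
grip_force: 3.8
```

Emit:
{"name": "play_rows", "arguments": {"translation": [[0.005,0,0.01],[0.005,0,0.02],[0.005,0,0.02]], "delta_rot": [[0,0,0],[0,0,0],[0,0,0]], "gripper": [0,0,0]}}

```text
time: 25.52
ee_pos: [0.4691, 0.0031, 0.0405]
tool_rot: [-0.028, -3.138, 0.001]
contact_force: [-8.1, -0.3, 29.1]
finger_gap: 0.0004
grip_force: 14.6
```

Emit:
{"name": "play_rows", "arguments": {"translation": [[0,0,0],[0,0,0],[0,0,0],[0,0,0],[0,0,0],[0,0,0],[0,0,0],[0,0,0],[0,0,0],[0,0,0]], "delta_rot": [[0,0,0],[0,0,0],[0,0,0],[0,0,0],[0,0,0],[0,0,0],[0,0,0],[0,0,0],[0,0,0],[0,0,0]], "gripper": [0,0,0,0,0,0,0,0,0,0]}}

```text
time: 26.78
ee_pos: [0.4691, 0.0031, 0.0405]
tool_rot: [-0.028, -3.138, 0.001]
contact_force: [-7.3, 0.7, 28.9]
finger_gap: 0.0006
grip_force: 14.4
```

Emit:
{"name": "play_rows", "arguments": {"translation": [[0,0,-0.03],[0,0,-0.07],[0,0,-0.12],[0,0,-0.17],[0,0,-0.25],[0,0,-0.5],[0.2,0,-0.8],[0.2,0,-0.8],[0.2,0,-0.8]], "delta_rot": [[0,0,0],[0,0,0],[0,0,0],[0,0,0],[0,0,0],[0,0,0],[0,0,0],[0,0,0],[0,0,0]], "gripper": [0,0,0,0,0,0,0,0,0]}}

```text
time: 27.9
ee_pos: [0.4296, 0.0039, 0.1997]
tool_rot: [-0.028, -3.14, 0.001]
contact_force: [0.2, -0.4, -0.3]
finger_gap: 0.0003
grip_force: 0.0
```

Run:
```python
from h import *
c=r.camera("scene");cv2.imwrite("pics/s9.png",c)
o=cv2.imread("pics/s8.png");d=cv2.absdiff(c,o).max(2)
for n,(x,y,w,h) in dict(barrel=(306,222,62,45),pedal=(262,205,45,60),hood=(320,60,90,70)).items():
    k=d[y:y+h,x:x+w];print(n,k.mean(),(k>40).mean())
o=cv2.imread("pics/s4.png");k=cv2.absdiff(c,o).max(2)[60:130,320:410];print("hood vs release",k.mean(),(k>40).mean())
print(r.state()["ee_pos"],r.state()["contact_force"],r.state()["time"])
```

```text
barrel 4.370967741935484 0.0064516129032258064
pedal 14.533333333333333 0.10666666666666667
hood 3.1236507936507936 0.0
hood vs release 17.686825396825398 0.11841269841269841
[0.4296 0.0039 0.1989] [-1.0054  0.2078 -0.4007] 27.95
```

```bash
python3 -c "
from bench import r
print(r.finish_job())"
```

```text
the job is handed in; nothing more can be done
None
```

The job is handed in at about 28 s: the hood hangs astride the bar, the barrel lies in the nest against the stop lip, and the pedal was pushed to its stop, held there for over a second and let go. I did not view a picture after the pedal step; an image comparison showed the barrel and hood unmoved, but it did not confirm that the pedal came fully back up.

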